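# Shim the rocking umbrella stand

## Robot

A 7-joint arm with a two-finger parallel gripper is mounted at the origin on the work surface. World frame = base frame: x ahead of the robot, y to its left, z up, the work surface at z = 0. Lengths are in m, angles in degrees, forces in N, time in s.
With the tool pointing down it reaches from about 0.4 to 0.85 m from the base axis. Payload 10.4 kg.
Tool frame: the origin (TCP) lies midway between the tips of the shut fingers; the grasp point (between the pads) lies 19 mm behind it (grasp_offset is the z of the grasp point in the tool frame, in m); z points along the fingers, y is the direction in which the jaws open and shut (so a half turn about z gives the same grasp; the last joint's range is limited). The gripper opens to 85 mm and grips with 20 to 120 N. Pads are 22 mm wide; open, the fingers measure 114 mm over their backs; the gripper's body (76 mm by 85 mm) begins 54 mm behind the grasp point. The pads swing forward as they close: fully open they stand 13 mm farther back than shut.
Start: joints at [73.075, 19.034, -3.707, 83.658, 1.238, 77.344, -5.071], TCP at [0.168, -0.602, 0.231] pointing down, gripper open.
Joint ranges: [-148.97, 148.97], [-28.65, 121.19], [-84.17, 76.75], [9.2, 138.47], [-72.65, 252.65], [3.7, 117.97], [-149.18, 149.18]. Speed limits (degrees/s): [127.2, 127.2, 159.86, 159.86, 180, 180, 180].

## Interface

Orientations are given as a 3x3 rotation matrix whose columns are the frame's x, y, z axes.
In Python, from station import get_state, camera, hand_in, grasp_offset gives the robot as it stands.
- The arm moves only by the shell command python3 -m crank 'ROWS' [FORCE]. ROWS is JSON, a list of rows, each an object of numbers: "dx", "dy", "dz": the shift along the world's x, y, z in m; "roll": the turn about the world's z in rad; "jaw": the gripper's target within -1 to 1 (shut at 1, half-way at 0, fully open at -1). In form: [{"dx": .., "dy": .., "dz": .., "roll": .., "jaw": ..}, ...]. A call has 1 to 12 rows; each row is the pose to reach, as a shift and turn from the pose commanded when the call began; what a row does not reach only later rows make up. A row lasts 1/12 s, in which the tool goes at most 41.7 mm and 7.16 degrees, less where a joint would pass 70% of its speed; a pose out of reach is approached as far as the arm can. A call with a gripper value outside its range is refused whole. The fingers move at their own pace and stop on an object; FORCE is the grip in N (left out, the last holds). Time passes only in rows, so rows that repeat a pose let the fingers close. It gives the time, the measured TCP pose, the force and the opening at its end, in the units of the state.
- get_state(): the state, without advancing time (a new reading comes with each control period).
- camera(name): name is "scene" or "side" or "wrist"; returns a dict with "image" (480x640x3 uint8, red, green, blue), "depth" (480x640 float32, m along the optical axis (not along the pixel's ray), 0 where there is no reading), "K" (3x3 intrinsics, pixels), "rvec" (rotation vector, rad) and "tvec" (3), from world to camera coordinates, as OpenCV has them. Camera axes: x right, y down, z forward; pixel columns grow to the right and rows downward; lengths in m; the calibration is good to about 2 mm. A picture is of the moment at which its call begins.
- hand_in(): hands the job in, once; it reports no verdict.
The state is a dict: "time_s": time; "joint_positions": joint angles; "joint_velocities": joint speeds; "joint_efforts": joint torques, N m; "ee_pos": TCP position; "eef_rot": TCP orientation; "force": force on the tool from outside, world axes, zero at the start; "moment": the same for the moment, N m; "gripper_width": finger opening in m.
Only numpy, scipy, OpenCV 4.12 (cv2) and the standard library are available. Lean on these libraries where they do the work, as an engineer would, in place of code of your own. Each camera call takes 0.05 s, during which the arm holds its last target.

## Task

The umbrella stand leans onto its one short foot and rocks. Push the orange wedge along the ledge, thin end first, under that short foot until the stand is level and no longer rocks, then leave it there. Use the fingers only to push the wedge: do not pick it up, do not touch the stand, and leave the other things where they are.

Things in the scene. Friction and masses are not known exactly. Their poses are not given: they have to be found in the camera images.
- wedge: Orange plastic wedge (80 g, mass varies), 100 mm long, 46 mm wide, lying flat on the black ledge (z = 0). Origin: centre of its underside, so the upright 46 mm wide, 20 mm high back face is 50 mm to its -x and the thin edge (1.5 mm) 50 mm to its +x. The top slopes evenly (about 11 degrees) from the back down to the thin edge; +x points towards the short foot to within about 40 degrees. Friction holds it in place under load.
- short_foot (a point): Lowest point of the short foot of the aluminium umbrella stand: a grey ball of 40 mm diameter under the end of the 32 mm wide leg. It is 0 to 1 mm above the ledge while the stand leans and 10 mm above it when the stand is level; then its centre lies some 40 to 46 mm in from the wedge's thin edge. The leg's underside is 34 mm above the ledge when level. Axes are those of the stand: the leg with the short foot runs out along +y, so the wedge goes in along -y.
- stand_middle (a point): Point on the ledge under the middle of the stand, 170 mm from the short foot; axes as above. Cross of four legs (170 mm along y, 130 mm along x, tops 44 mm high), central post 26 mm thick and 460 mm high with four clamp rings reaching 87 mm out at 435 mm height, and a walking stick 880 mm high in the +x ring. The stand can only rock; it does not slide.
- stand (a joint): Lean of the stand towards the short foot, in rad: 0 = level, standing firm on its three good feet (it cannot go further); about 0.058 = leaning fully onto the short foot, as at the start. It weighs 3 to 5 N on the short foot and falls back if the foot is not propped. Pushing the wedge in takes some 4 to 12 N, and the resistance rises sharply once the stand is level.
- stapler: Chrome stapler, 135 x 36 x 55 mm; origin under its centre. Leave alone.
- paperweight: Domed glass paperweight, 76 mm across, 50 mm high; origin under its centre. Leave alone.
- bell: Brass reception bell on a black base, 84 mm across, 58 mm high; origin under its centre. Leave alone.
- key_fob: Steel key fob with ring, 80 x 30 x 11 mm; origin under it. Leave alone.
- badge_clip: Clear plastic visitor badge with a white clip, 97 x 54 x 12 mm; origin under it. Leave alone.
- pen_cup: Dark steel pen cup, 76 mm across, 100 mm high; origin under its centre. Leave alone.
Not all that is in view belongs to the job. Of the things that look like the wedge, take the one that is nearest to the robot's base at the start.

How it is judged (in metres and radians):
On the way, in this order (a step that is already met when the one before it is completed fails the run):
1. the wedge carries the short foot and has begun to lift the stand (contact force between wedge and stand above 0.5 N and value of joint stand between 0.009 and 0.05 rad).
2. the stand is level on the wedge (contact force between wedge and stand above 0.5 N and value of joint stand below 0.008 rad), for 0.2 s.
At the end, for the whole second after the job is handed in: The stand is level to within 0.008 rad (the short foot propped at least 8.6 mm up), its short foot resting on the wedge, which lies flat on the ledge and still (all of step 2 and horizontal distance between wedge and short_foot below 0.045 m and angle between wedge's own z axis and vertical below 0.05 rad and linear speed of wedge below 0.01 m/s and velocity of joint stand below 0.02 rad/s); the robot touches nothing.
It fails at once if the wedge is lifted off the ledge (height (world z) of wedge above 0.012 m).
It fails at once if the robot touches the stand with more than 1 N (contact force between any of the fingers, the arm and stand above 1 N).
It fails at once if another thing is moved by more than 20 mm (distance of any of stapler, paperweight, bell, key_fob, badge_clip, pen_cup from where it was at the start of the episode above 0.02 m).
It also fails if it takes over 48 s, if anything falls off the work surface, if the arm or the gripper's body presses on something with over 40 N, if the wrist force passes 120 N, or if a joint passes its speed limit or range.

## Working session

There is one attempt and no reset: what is moved stays moved. The work goes in short steps, Python scripts to look and compute and a shell command to move; the robot and the scene stay as the last step left them, time stands still between calls to the robot, and variables do not carry over. Pictures are saved under pics/ and viewed, and the job is handed in when it is done.

```bash
mkdir -p pics; ls; cat > h.py <<'E'
import numpy as np,cv2
from station import get_state,camera
def snap(n,tag):
    c=camera(n); np.savez(f'pics/{tag}.npz',**c); cv2.imwrite(f'pics/{tag}.png',cv2.cvtColor(c['image'],cv2.COLOR_RGB2BGR)); return c
def load(tag): return np.load(f'pics/{tag}.npz')
def RT(c): return cv2.Rodrigues(np.array(c['rvec'],float))[0],np.array(c['tvec'],float).ravel()
def plane(c,u,v,z):
    R,t=RT(c);d=R.T@np.linalg.inv(c['K'])@np.array([u,v,1.]);o=-R.T@t
    return o+d*(z-o[2])/d[2]
def pt(c,u,v):
    R,t=RT(c);D=c['depth'][int(round(v)),int(round(u))]
    return R.T@(np.linalg.inv(c['K'])@np.array([u,v,1.])*D-t)
def cloud(c):
    R,t=RT(c);v,u=np.mgrid[0:480,0:640];p=np.stack([u,v,np.ones_like(u)],-1)@np.linalg.inv(c['K']).T*c['depth'][...,None]
    return (p-t)@R
def proj(c,p):
    return cv2.projectPoints(np.array([p],float),np.array(c['rvec'],float),np.array(c['tvec'],float),np.array(c['K']),None)[0].ravel()
E
python3 - <<'E'
from h import *
for n in('scene','side','wrist'):
    c=snap(n,n+'0');R,t=RT(c);print(n,-R.T@t,R[2])
s=get_state();print(s['ee_pos'],s['eef_rot'],s['gripper_width'],s['time_s'],s['force'])
E
```

```text
pics
scene [1.38729947 0.2686194  1.29392339] [-0.51927297 -0.13761009 -0.84345661]
side [0.34681738 0.90099127 0.85865478] [ 0.22842498 -0.70838567 -0.66784113]
wrist [ 0.2443876  -0.58157346  0.37316825] [-0.29266887 -0.08109464 -0.95276891]
[ 0.16829345 -0.60164091  0.23070388] [[ 9.63039338e-01  2.69360610e-01 -3.07739651e-04]
 [ 2.69360784e-01 -9.63038823e-01  9.97113625e-04]
 [-2.77820967e-05 -1.04315264e-03 -9.99999456e-01]] 0.08544298221600195 0.15 [0.01248401 0.27660543 0.42663454]
```

View pics/scene0.png

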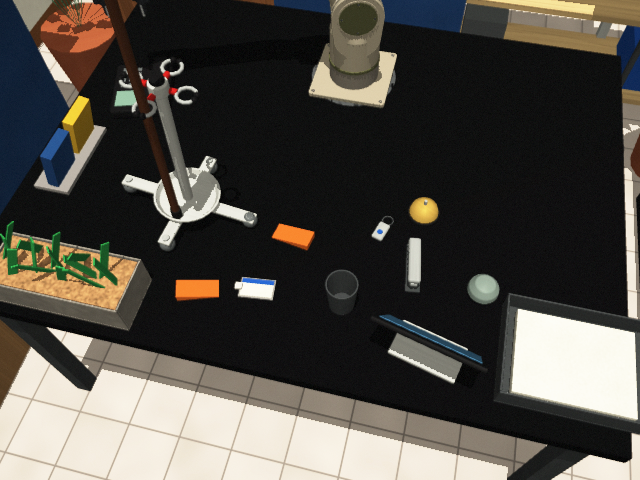

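View pics/side0.png

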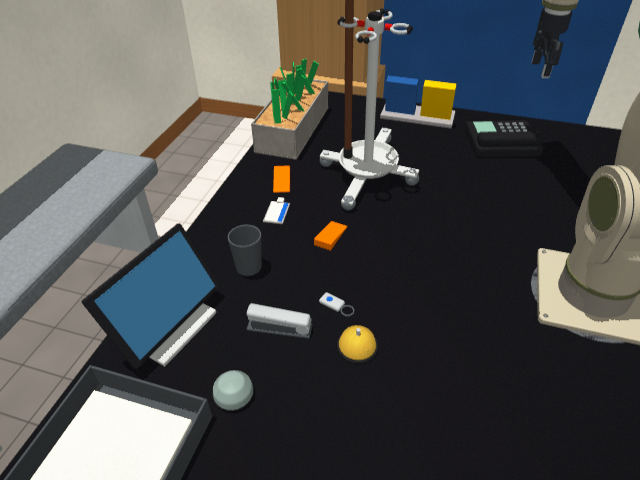

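View pics/wrist0.png

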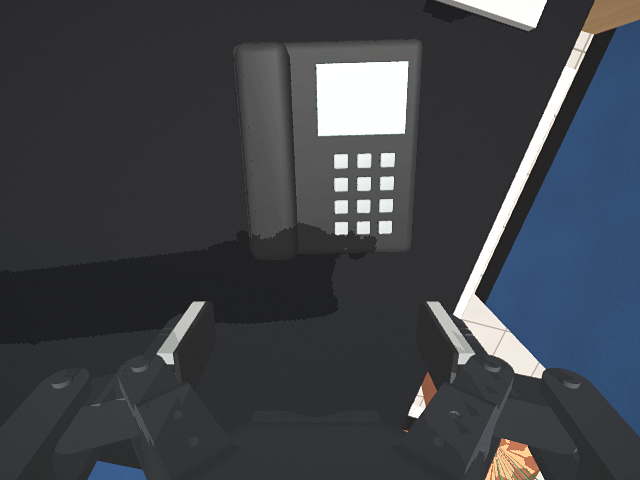

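The scene picture has two orange candidates, at (294,237) and (197,289), and side shows them at (331,235) and (282,179). The first is nearer the base at (352,75). The leg pointing at it ends at scene (250,217).

```bash
python3 - <<'E'
from h import *
for tag,box in(('scene0',(110,140,340,310)),('side0',(255,120,445,270))):
    c=load(tag);im=c['image'];hsv=cv2.cvtColor(im,cv2.COLOR_RGB2HSV)
    m=cv2.inRange(hsv,(3,180,90),(16,255,255));P=cloud(c)
    n,l,st,ce=cv2.connectedComponentsWithStats(m)
    for i in range(1,n):
        if st[i,4]<150: continue
        p=P[l==i];p=p[np.isfinite(p).all(1)]
        if np.median(p[:,2])>0.04 or abs(np.median(p[:,0]))>1.2:continue
        print(tag,ce[i],st[i],'med',np.median(p,0).round(3),'z',np.percentile(p[:,2],[2,98]).round(3),'dist',np.hypot(*np.median(p,0)[:2]))
        # slope fit
        top=p[p[:,2]>-0.01];A=np.c_[top[:,:2],np.ones(len(top))];w=np.linalg.lstsq(A,top[:,2],rcond=None)[0];print(' slope',w[:2].round(3),np.degrees(np.arctan2(-w[1],-w[0])))
    x0,y0,x1,y1=box
    cv2.imwrite(f'pics/crop_{tag}.png',cv2.cvtColor(cv2.resize(im[y0:y1,x0:x1],None,fx=3.4,fy=3.4,interpolation=cv2.INTER_CUBIC),cv2.COLOR_RGB2BGR))
E
```

```text
scene0 [293.5393586  235.52186589] [272 223  43  27 686] med [ 0.616 -0.021  0.01 ] z [-0.002  0.022] dist 0.6162346715174912
 slope [1.276 0.094] -175.8046426274547
scene0 [196.07340554 289.07220217] [175 280  44  21 831] med [ 0.817 -0.211  0.01 ] z [-0.003  0.022] dist 0.8436692033087211
 slope [1.275 0.45 ] -160.56573342619464
side0 [329.36738351 235.16845878] [314 221  33  30 558] med [ 0.612 -0.007  0.012] z [-0.     0.023] dist 0.6120396838558582
 slope [-0.757  0.615] -39.10433070704787
```

View pics/crop_scene0.png

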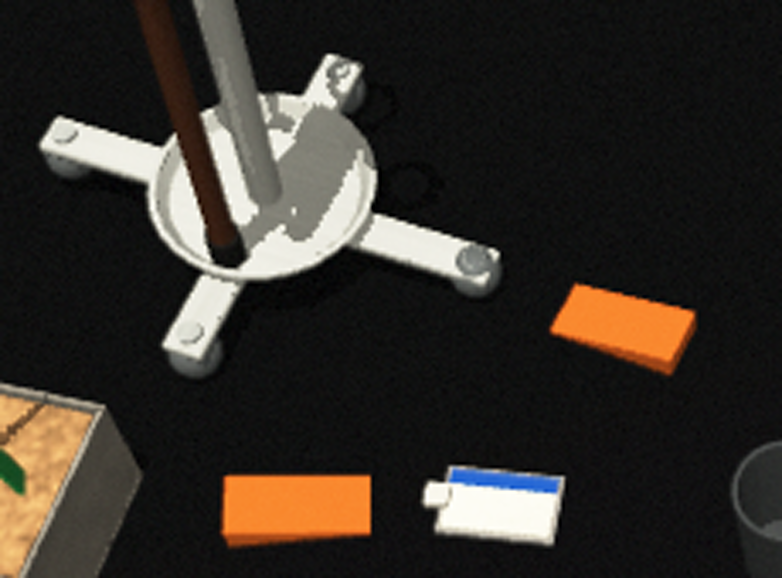

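View pics/crop_side0.png

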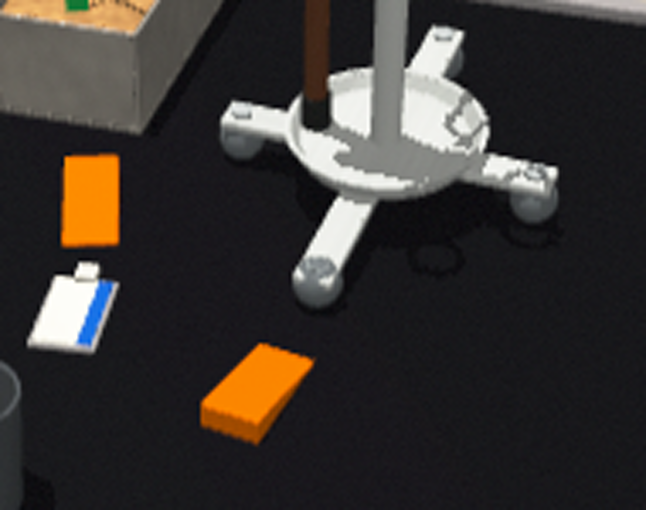

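```bash
python3 - <<'E'
from h import *
f=lambda o,u,v:(o[0]+u/3.4-.35,o[1]+v/3.4-.35)
S=load('scene0');D=load('side0');so=(110,140);do=(255,120)
def sh(n,c,o,u,v,z):print(n,plane(c,*f(o,u,v),z).round(4)[:2])
for n,c,o,L in(('scene',S,so,[(577,285,.0015),(553,332,.0015),(672,362,.02),(695,312,.02),(671,374,0)]),('side',D,do,[(315,360,.0015),(262,344,.0015),(202,402,.02),(257,430,.02),(256,443,0),(203,424,0)])):
    for u,v,z in L: sh(n,c,o,u,v,z)
print('foot')
sh('scene bolt',S,so,473,262,.036);sh('side bolt',D,do,318,268,.036)
sh('scene ball',S,so,476,272,.02);sh('side ball',D,do,317,283,.02)
sh('scene opp bolt',S,so,65,132,.046);sh('scene bolt2',S,so,190,332,.044);sh('bolt3',S,so,338,72,.044)
sh('side bolt2',D,do,240,110,.044);sh('side3',D,do,533,177,.044);sh('side opp',D,do,442,35,.05)
for c in(S,D):print(c['K'][0])
E
```

```text
scene [ 0.583  -0.0699]
scene [ 0.628  -0.0757]
scene [0.6438 0.0217]
scene [0.5977 0.0273]
scene [0.6424 0.0198]
side [ 0.5818 -0.0713]
side [ 0.6257 -0.0779]
side [0.643  0.0182]
side [0.5966 0.0353]
side [0.5993 0.0281]
side [0.6421 0.0198]
foot
scene bolt [ 0.6024 -0.1424]
side bolt [ 0.5984 -0.1387]
scene ball [ 0.6006 -0.1427]
side ball [ 0.5991 -0.1401]
scene opp bolt [ 0.5644 -0.4857]
scene bolt2 [ 0.7136 -0.3222]
bolt3 [ 0.4578 -0.2997]
side bolt2 [ 0.7178 -0.3253]
side3 [ 0.4586 -0.2964]
side opp [ 0.5748 -0.4883]
[599.48749213   0.         326.39195053]
[509.38779911   0.         318.51956783]
```

```bash
python3 - <<'E'
from h import *
S=load('scene0')
for n,u,v,z in(('fob',380,231,.005),('ring',388,221,.0),('bell',424,213,.02),('staplerN',414,285,.03),('staplerF',414,240,.05),('cup',342,300,.03)): print(n,plane(S,u,v,z)[:2].round(3))
E
python3 -m crank '[{"dx":-0.02,"dy":0.07,"dz":0,"roll":0,"jaw":0.5},{"dx":-0.04,"dy":0.14,"dz":0,"roll":0,"jaw":0.5},{"dx":-0.055,"dy":0.197,"dz":0,"roll":0,"jaw":0.5},{"dx":-0.055,"dy":0.197,"dz":0,"roll":0,"jaw":0.5},{"dx":-0.055,"dy":0.197,"dz":0,"roll":0,"jaw":0.5},{"dx":-0.055,"dy":0.197,"dz":0,"roll":0,"jaw":0.5}]' 30
```

```text
fob [0.549 0.188]
ring [0.51  0.202]
bell [0.478 0.289]
staplerN [0.696 0.297]
staplerF [0.585 0.277]
cup [0.774 0.14 ]
time_s: 0.65
ee_pos: [0.1116, -0.3995, 0.2308]
eef_rot: [[0.963, 0.269, -0.001], [0.269, -0.963, 0.002], [-0.001, -0.002, -1.0]]
force: [-0.8, -1.9, 1.1]
gripper_width: 0.0212
```

```bash
python3 -m crank '[{"dx":0.04,"dy":0.015,"dz":0,"roll":0.1,"jaw":0.5},{"dx":0.07,"dy":0.028,"dz":0,"roll":0.2,"jaw":0.5},{"dx":0.098,"dy":0.041,"dz":0,"roll":0.3,"jaw":0.5},{"dx":0.128,"dy":0.063,"dz":0,"roll":0.4,"jaw":0.5},{"dx":0.157,"dy":0.085,"dz":0,"roll":0.5,"jaw":0.5},{"dx":0.185,"dy":0.108,"dz":0,"roll":0.6,"jaw":0.5},{"dx":0.208,"dy":0.137,"dz":0,"roll":0.7,"jaw":0.5},{"dx":0.23,"dy":0.166,"dz":0,"roll":0.8,"jaw":0.5},{"dx":0.252,"dy":0.195,"dz":0,"roll":0.9,"jaw":0.5},{"dx":0.267,"dy":0.229,"dz":0,"roll":1.0,"jaw":0.5},{"dx":0.281,"dy":0.263,"dz":0,"roll":1.1,"jaw":0.5},{"dx":0.294,"dy":0.296,"dz":0,"roll":1.138,"jaw":0.5}]'
python3 -m crank '[{"dx":0.01,"dy":0.04,"dz":0,"roll":0,"jaw":0.5},{"dx":0.02,"dy":0.08,"dz":0,"roll":0,"jaw":0.5},{"dx":0.03,"dy":0.12,"dz":0,"roll":0,"jaw":0.5},{"dx":0.05,"dy":0.155,"dz":0,"roll":0,"jaw":0.5},{"dx":0.08,"dy":0.18,"dz":0,"roll":0,"jaw":0.5},{"dx":0.12,"dy":0.18,"dz":0,"roll":0,"jaw":0.5},{"dx":0.16,"dy":0.18,"dz":0,"roll":0,"jaw":0.5},{"dx":0.2,"dy":0.18,"dz":0,"roll":0,"jaw":0.5},{"dx":0.22,"dy":0.18,"dz":0,"roll":0,"jaw":0.5},{"dx":0.22,"dy":0.18,"dz":0,"roll":0,"jaw":0.5}]'
python3 - <<'E'
from h import *
s=get_state();print(s['ee_pos'],s['eef_rot'],s['gripper_width'],s['time_s'],s['joint_positions'])
snap('wrist','wrist1');snap('scene','scene1')
E
```

```text
time_s: 1.65
ee_pos: [0.4079, -0.1069, 0.2313]
eef_rot: [[0.153, 0.988, 0.0], [0.988, -0.153, -0.0], [0.0, 0.0, -1.0]]
force: [-0.0, -0.5, -0.1]
gripper_width: 0.0211
time_s: 2.48
ee_pos: [0.6302, 0.0705, 0.229]
eef_rot: [[0.161, 0.987, -0.002], [0.987, -0.161, 0.002], [0.001, -0.002, -1.0]]
force: [0.3, -0.1, -0.9]
gripper_width: 0.0214
[0.63019518 0.07045839 0.22904709] [[ 0.16094159  0.9869617  -0.0021012 ]
 [ 0.98696279 -0.16093781  0.00186212]
 [ 0.00149968 -0.0023735  -0.99999606]] 0.021445536248165493 2.4833 [ 23.11861611  26.99577523 -46.45333644  80.36791879  19.31952796
  80.9062534  -32.49111259]
```

View pics/wrist1.png

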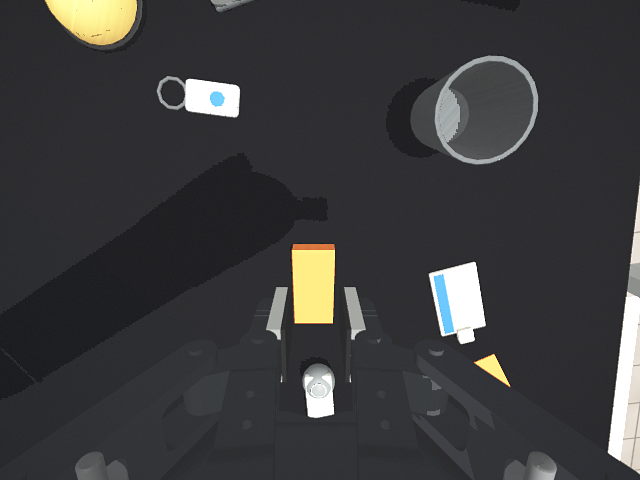

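View pics/scene1.png

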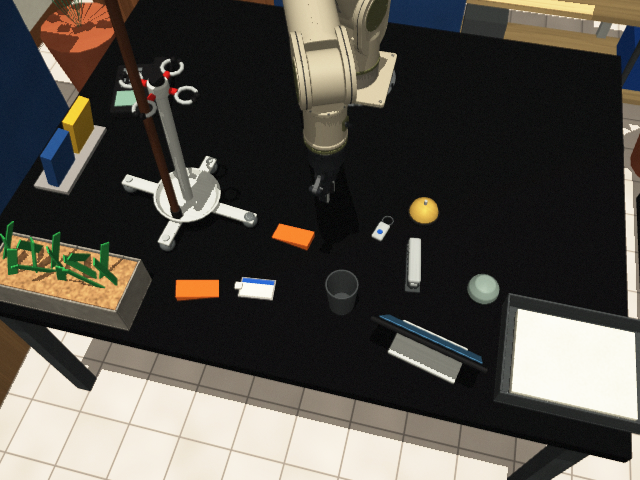

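The wrist picture shows the wedge at rows 244–323 around column 313, back face towards the top, and the short foot's ball at (318,381) between the fingers. I'll measure from this close view.

```bash
python3 - <<'E'
from h import *
c=load('wrist1');im=c['image']
hsv=cv2.cvtColor(im,cv2.COLOR_RGB2HSV);m=cv2.inRange(hsv,(0,80,90),(30,255,255));m[:,:280]=0;m[:,345:]=0;m[:235]=0;m[330:]=0
for r in(246,252,260,290,318,321,324):
    x=np.where(m[r])[0];print(r,(x.min(),x.max()) if len(x) else None)
ys=np.where(m[:,313])[0];print(ys.min(),ys.max())
for n,u,v,z in(('thinL',292.5,323,.0015),('thinR',334,323,.0015),('backTL',292,250,.02),('backTR',335,250,.02),('backBL',293,244,.0),('backBR',335,244,0),('ball',318,379,.02),('bolt',318,388,.034)):print(n,plane(c,u,v,z)[:2].round(4))
cv2.imwrite('pics/w1c.png',cv2.cvtColor(cv2.resize(im[235:425,255:385],None,fx=4,fy=3.1),cv2.COLOR_RGB2BGR))
E
```

```text
246 (np.int64(292), np.int64(334))
252 (np.int64(291), np.int64(334))
260 (np.int64(292), np.int64(334))
290 (np.int64(293), np.int64(333))
318 (np.int64(294), np.int64(332))
321 (np.int64(294), np.int64(332))
324 None
244 323
thinL [ 0.5798 -0.0721]
thinR [ 0.6293 -0.0801]
backTL [0.5985 0.0264]
backTR [0.644 0.019]
backBL [0.5983 0.0264]
backBR [0.645  0.0189]
ball [ 0.5997 -0.1422]
bolt [ 0.5994 -0.1433]
```

View pics/w1c.png

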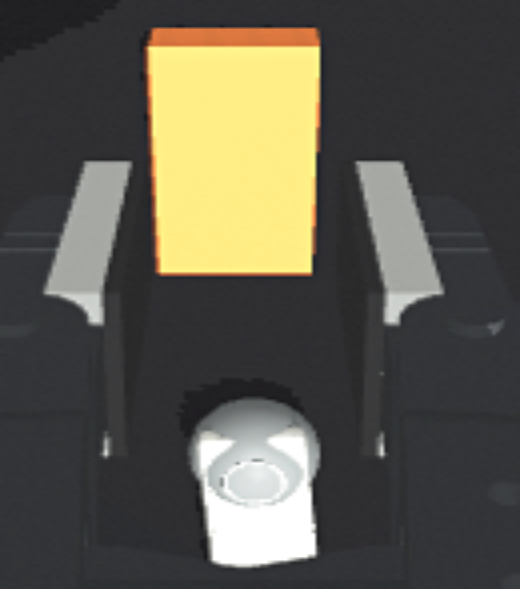

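```bash
python3 -m crank '[{"dx":0,"dy":0,"dz":-0.04,"roll":0,"jaw":0.5},{"dx":0,"dy":0,"dz":-0.08,"roll":0,"jaw":0.5},{"dx":0,"dy":0,"dz":-0.12,"roll":0,"jaw":0.5},{"dx":0,"dy":0,"dz":-0.16,"roll":0,"jaw":0.5},{"dx":0,"dy":0,"dz":-0.19,"roll":0,"jaw":0.5},{"dx":0,"dy":0,"dz":-0.205,"roll":0,"jaw":0.5},{"dx":0,"dy":0,"dz":-0.215,"roll":0,"jaw":0.5},{"dx":0,"dy":0,"dz":-0.222,"roll":0,"jaw":0.5},{"dx":0,"dy":0,"dz":-0.222,"roll":0,"jaw":0.5},{"dx":0,"dy":0,"dz":-0.222,"roll":0,"jaw":0.5}]'
python3 - <<'E'
from h import *
s=get_state();print(s['ee_pos'],s['force'])
snap('wrist','wrist2');snap('side','side2')
E
```

```text
time_s: 3.42
ee_pos: [0.6283, 0.0713, 0.0109]
eef_rot: [[0.159, 0.987, 0.002], [0.987, -0.159, 0.0], [0.001, 0.002, -1.0]]
force: [-0.6, -0.7, 0.8]
gripper_width: 0.0214
[0.62828899 0.07128021 0.010935  ] [-0.62566085 -0.65544204  0.77020231]
```

View pics/wrist2.png

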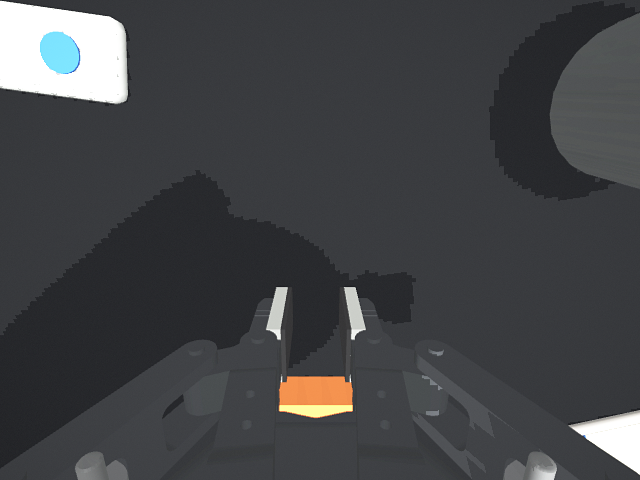

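View pics/side2.png

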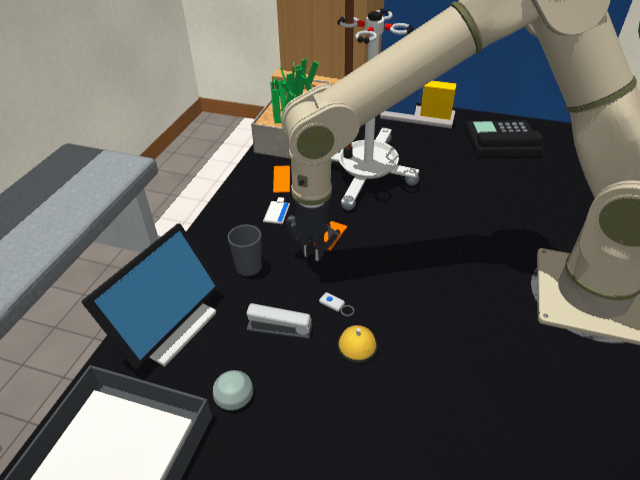

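```bash
python3 -m crank '[{"dx":-0.001,"dy":-0.006,"dz":-0.003,"roll":0,"jaw":0.5},{"dx":-0.002,"dy":-0.013,"dz":-0.003,"roll":0,"jaw":0.5},{"dx":-0.003,"dy":-0.020,"dz":-0.003,"roll":0,"jaw":0.5},{"dx":-0.004,"dy":-0.026,"dz":-0.003,"roll":0,"jaw":0.5},{"dx":-0.005,"dy":-0.031,"dz":-0.003,"roll":0,"jaw":0.5},{"dx":-0.005,"dy":-0.034,"dz":-0.003,"roll":0,"jaw":0.5},{"dx":-0.006,"dy":-0.037,"dz":-0.003,"roll":0,"jaw":0.5},{"dx":-0.006,"dy":-0.040,"dz":-0.003,"roll":0,"jaw":0.5},{"dx":-0.006,"dy":-0.040,"dz":-0.003,"roll":0,"jaw":0.5}]'
python3 - <<'E'
from h import *
snap('wrist','wrist3');snap('side','side3');snap('scene','scene3')
E
```

```text
time_s: 4.27
ee_pos: [0.6215, 0.0305, 0.0064]
eef_rot: [[0.16, 0.987, 0.0], [0.987, -0.16, -0.0], [-0.0, 0.0, -1.0]]
force: [-1.0, 0.3, 0.2]
gripper_width: 0.0214
```

View pics/wrist3.png

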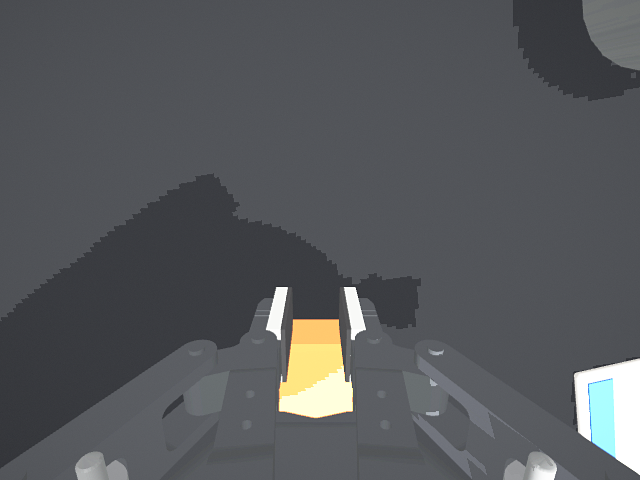

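View pics/scene3.png

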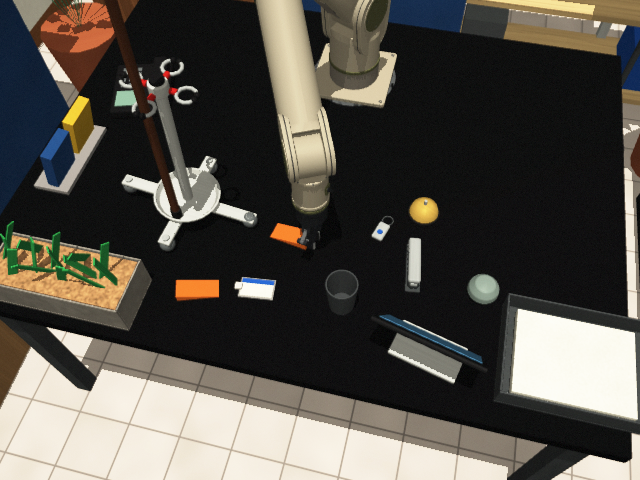

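```bash
python3 - <<'E'
from h import *
c=load('wrist3');print(plane(c,316,319.5,0)[:2],plane(c,316,344,.02)[:2])
b=plane(c,316,344,.02)[:2];s=get_state();print(s['ee_pos'],(np.array(s['ee_pos'][:2])-b)@[.16,.987])
c=load('side3');P=cloud(c);m=(P[...,2]>.30)&(P[...,1]<.2)&(P[...,0]<.75)&(P[...,0]>.1)&(P[...,1]>-.25)
print('arm min y by x',[(x,P[...,1][m&(abs(P[...,0]-x)<.03)].min().round(3)) for x in(.3,.4,.5,.6) if (m&(abs(P[...,0]-x)<.03)).any()])
E
```

```text
[0.62113256 0.01844289] [0.62110169 0.01847273]
[0.62142844 0.03137242 0.00635889] 0.012784277104553756
arm min y by x [(0.3, np.float64(-0.082)), (0.4, np.float64(-0.108)), (0.5, np.float64(-0.059)), (0.6, np.float64(-0.249))]
```

```bash
python3 -m crank '[{"dx":-0.0005,"dy":-0.004,"dz":0,"roll":0,"jaw":0.5},{"dx":-0.001,"dy":-0.008,"dz":0,"roll":0.01,"jaw":0.5},{"dx":-0.002,"dy":-0.012,"dz":0,"roll":0.02,"jaw":0.5},{"dx":-0.0025,"dy":-0.016,"dz":0,"roll":0.03,"jaw":0.5},{"dx":-0.003,"dy":-0.020,"dz":0,"roll":0.04,"jaw":0.5},{"dx":-0.0035,"dy":-0.024,"dz":0,"roll":0.05,"jaw":0.5},{"dx":-0.004,"dy":-0.028,"dz":0,"roll":0.06,"jaw":0.5},{"dx":-0.0045,"dy":-0.032,"dz":0,"roll":0.07,"jaw":0.5},{"dx":-0.005,"dy":-0.036,"dz":0,"roll":0.08,"jaw":0.5},{"dx":-0.006,"dy":-0.041,"dz":0,"roll":0.08,"jaw":0.5},{"dx":-0.0065,"dy":-0.045,"dz":0,"roll":0.08,"jaw":0.5},{"dx":-0.0065,"dy":-0.045,"dz":0,"roll":0.08,"jaw":0.5}]'
python3 - <<'E'
from h import *
im=[]
for n,b in(('scene',(200,150,360,270)),('side',(270,140,430,260))):
    c=snap(n,n+'4');x0,y0,x1,y1=b
    im.append(cv2.resize(c['image'][y0:y1,x0:x1],None,fx=2.5*2,fy=2.5*2)[:300*2])
for i,n in zip(im,'ab'):cv2.imwrite(f'pics/p4{n}.png',cv2.cvtColor(i,cv2.COLOR_RGB2BGR))
E
```

```text
time_s: 5.42
ee_pos: [0.6148, -0.0154, 0.0062]
eef_rot: [[0.081, 0.997, -0.0], [0.997, -0.081, -0.001], [-0.001, -0.0, -1.0]]
force: [-0.7, -0.6, -0.4]
gripper_width: 0.0214
```

View pics/p4a.png

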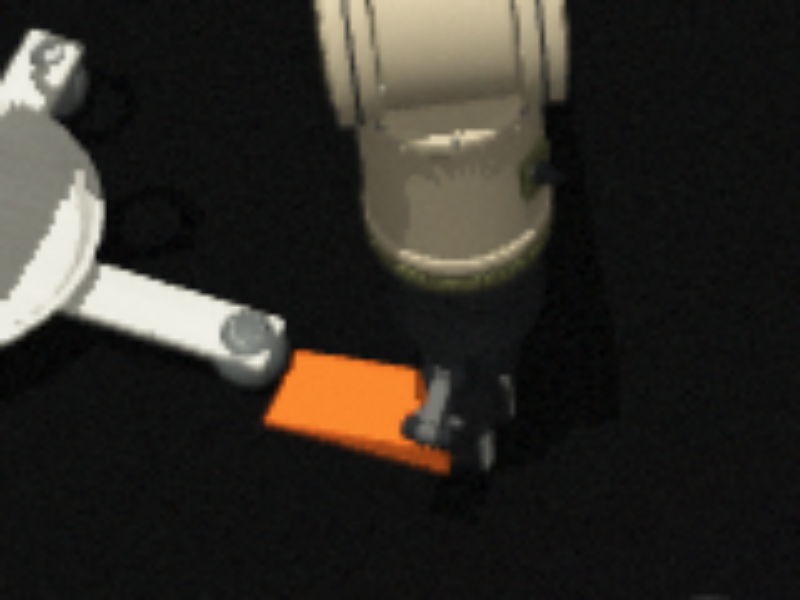

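View pics/p4b.png

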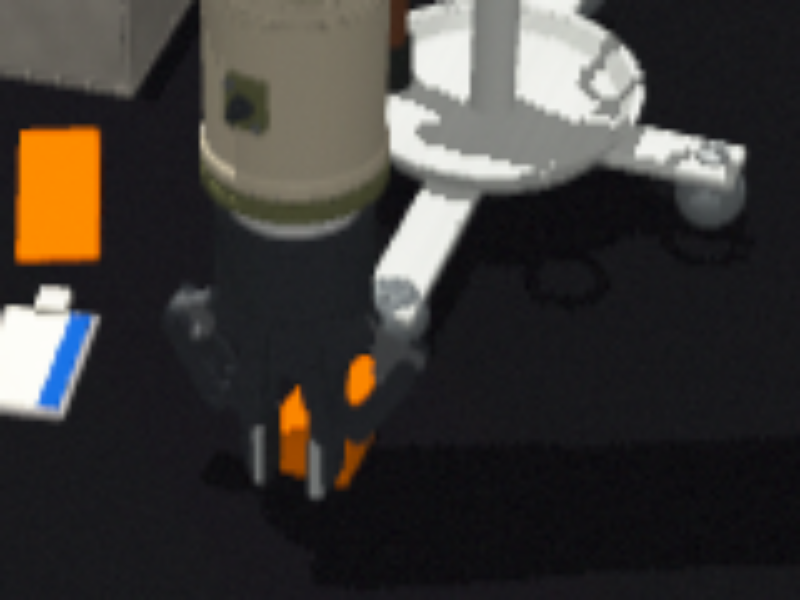

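```bash
python3 - <<'E'
from h import *
c=load('scene4')
for u,v,z in((294,350,.0015),(265,424,.0015),(450,473,0),(420,368,.02)):print(plane(c,200+u/5-.4,150+v/5-.4,z)[:2].round(4))
E
```

```text
[ 0.5839 -0.1264]
[ 0.6311 -0.1274]
[ 0.6369 -0.0274]
[ 0.5913 -0.0547]
```

```bash
python3 -m crank '[{"dx":-0.001,"dy":-0.004,"dz":0,"roll":0,"jaw":0.5},{"dx":-0.002,"dy":-0.008,"dz":0,"roll":0,"jaw":0.5},{"dx":-0.003,"dy":-0.012,"dz":0,"roll":0,"jaw":0.5},{"dx":-0.004,"dy":-0.016,"dz":0,"roll":0,"jaw":0.5},{"dx":-0.005,"dy":-0.020,"dz":0,"roll":0,"jaw":0.5},{"dx":-0.0055,"dy":-0.024,"dz":0,"roll":0,"jaw":0.5},{"dx":-0.006,"dy":-0.028,"dz":0,"roll":0,"jaw":0.5},{"dx":-0.006,"dy":-0.030,"dz":0,"roll":0,"jaw":0.5}]'
python3 - <<'E'
from h import *
s=get_state();print(s['ee_pos'],s['force'])
for n,b in(('scene',(200,150,360,270)),):
    c=snap(n,n+'5');x0,y0,x1,y1=b
    cv2.imwrite('pics/p5.png',cv2.cvtColor(cv2.resize(c['image'][y0:y1,x0:x1],None,fx=5,fy=5),cv2.COLOR_RGB2BGR))
a=load('scene0')['image'];g=lambda i:cv2.cvtColor(i,cv2.COLOR_RGB2GRAY)[50:115,112:205]
t=g(a)
# ring-cluster shift
r=cv2.phaseCorrelate(t.astype(np.float32),g(c['image']).astype(np.float32));print(r)
E
```

```text
time_s: 6.18
ee_pos: [0.6089, -0.0429, 0.0065]
eef_rot: [[0.079, 0.997, 0.001], [0.997, -0.079, 0.002], [0.002, 0.0, -1.0]]
force: [0.8, 7.0, 0.6]
gripper_width: 0.0218
[ 0.60891757 -0.04286926  0.00645338] [0.83033338 6.95512326 0.62439468]
((-4.055935145482323, -1.1778433171804252), 0.9144430817277344)
```

View pics/p5.png

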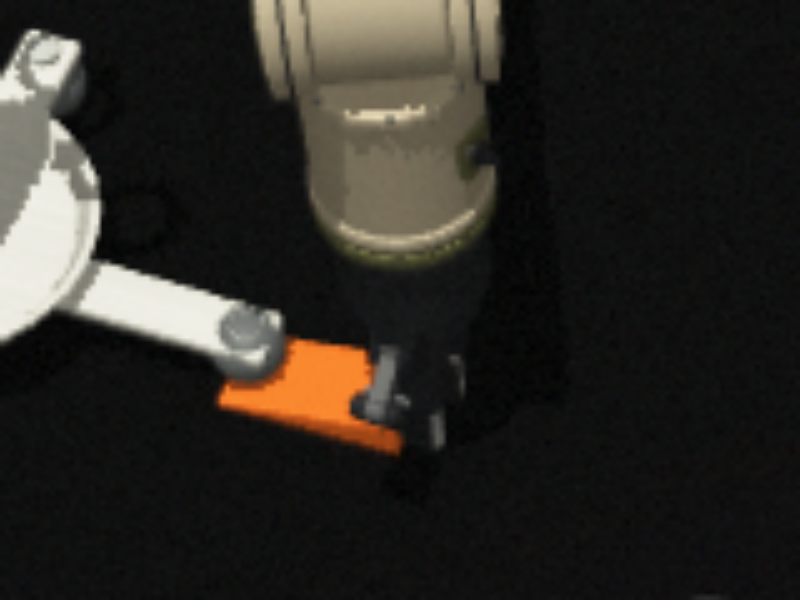

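```bash
python3 -m crank '[{"dx":-0.0005,"dy":-0.002,"dz":0,"roll":0,"jaw":0.5},{"dx":-0.0005,"dy":-0.004,"dz":0,"roll":0,"jaw":0.5},{"dx":-0.001,"dy":-0.006,"dz":0,"roll":0,"jaw":0.5},{"dx":-0.001,"dy":-0.008,"dz":0,"roll":0,"jaw":0.5},{"dx":-0.001,"dy":-0.010,"dz":0,"roll":0,"jaw":0.5},{"dx":-0.0015,"dy":-0.012,"dz":0,"roll":0,"jaw":0.5},{"dx":-0.0015,"dy":-0.014,"dz":0,"roll":0,"jaw":0.5},{"dx":-0.002,"dy":-0.016,"dz":0,"roll":0,"jaw":0.5},{"dx":-0.002,"dy":-0.018,"dz":0,"roll":0,"jaw":0.5},{"dx":-0.002,"dy":-0.018,"dz":0,"roll":0,"jaw":0.5}]'
cat > chk.py <<'E'
from h import *
import sys
k=sys.argv[1]
s=get_state();print(s['ee_pos'],s['force'])
c=snap('scene','scene'+k);x0,y0,x1,y1=(200,150,360,270)
cv2.imwrite(f'pics/p{k}.png',cv2.cvtColor(cv2.resize(c['image'][y0:y1,x0:x1],None,fx=5,fy=5),cv2.COLOR_RGB2BGR))
g=lambda i:cv2.cvtColor(i,cv2.COLOR_RGB2GRAY)[50:115,112:205].astype(np.float32)
print(cv2.phaseCorrelate(g(load('scene0')['image']),g(c['image'])))
E
python3 chk.py 6
```

```text
time_s: 7.07
ee_pos: [0.6069, -0.0614, 0.0064]
eef_rot: [[0.08, 0.997, 0.0], [0.997, -0.08, 0.001], [0.001, 0.0, -1.0]]
force: [0.1, 3.9, -0.8]
gripper_width: 0.0213
[ 0.60686834 -0.06137242  0.00637727] [ 0.14383112  3.94433526 -0.78132552]
((-8.376752927650614, -2.4715639071734543), 0.6747003132822337)
```

View pics/p6.png

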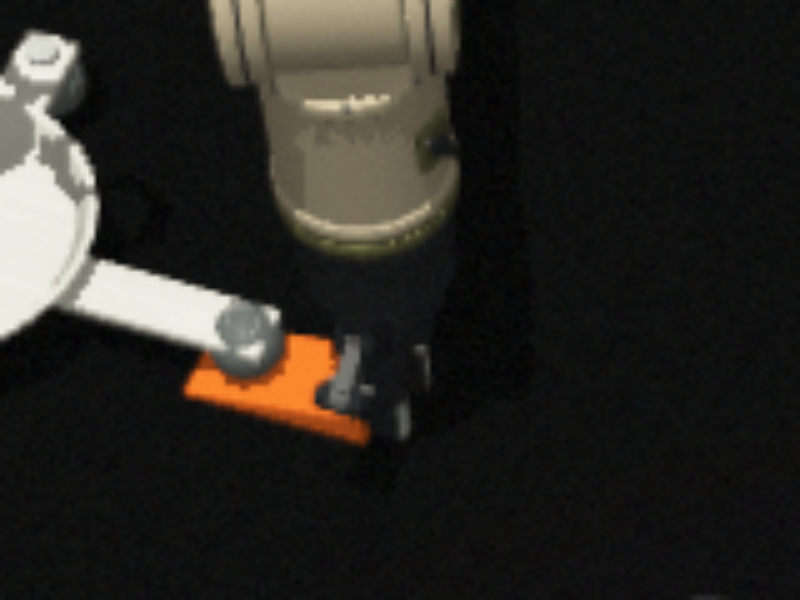

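```bash
python3 -m crank '[{"dx":0,"dy":-0.002,"dz":0,"roll":0,"jaw":0.5},{"dx":0,"dy":-0.004,"dz":0,"roll":0,"jaw":0.5},{"dx":-0.0005,"dy":-0.006,"dz":0,"roll":0,"jaw":0.5},{"dx":-0.0005,"dy":-0.007,"dz":0,"roll":0,"jaw":0.5},{"dx":-0.0005,"dy":-0.007,"dz":0,"roll":0,"jaw":0.5}]'; python3 chk.py 7
python3 -m crank '[{"dx":0,"dy":-0.001,"dz":0,"roll":0,"jaw":0.5},{"dx":0,"dy":-0.002,"dz":0,"roll":0,"jaw":0.5},{"dx":0,"dy":-0.0025,"dz":0,"roll":0,"jaw":0.5},{"dx":0,"dy":-0.0025,"dz":0,"roll":0,"jaw":0.5}]'; python3 chk.py 8
```

```text
time_s: 7.53
ee_pos: [0.6064, -0.0688, 0.0063]
eef_rot: [[0.08, 0.997, 0.0], [0.997, -0.08, 0.0], [0.0, 0.0, -1.0]]
force: [-0.6, 5.3, -0.1]
gripper_width: 0.0215
[ 0.60637722 -0.06880438  0.00632755] [-0.63352557  5.27103379 -0.05532179]
((-10.09405294936046, -3.131795777473833), 0.6935598926135788)
time_s: 7.92
ee_pos: [0.6064, -0.0713, 0.0063]
eef_rot: [[0.08, 0.997, 0.0], [0.997, -0.08, 0.0], [0.0, 0.0, -1.0]]
force: [0.2, 4.9, 0.4]
gripper_width: 0.0213
[ 0.606393   -0.07132079  0.00634164] [0.17966415 4.93474411 0.43614249]
((-10.493072947414873, -3.252826597258114), 0.6491283956501219)
```

View pics/p8.png

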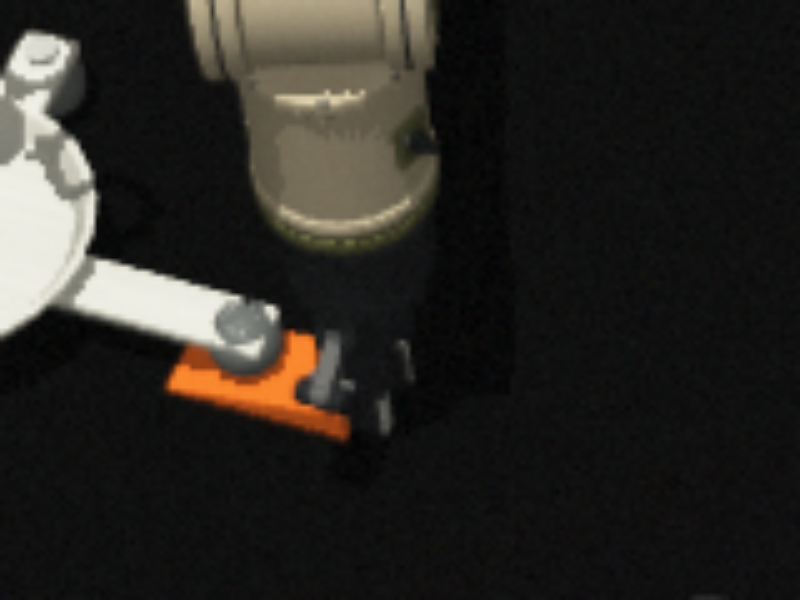

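```bash
for i in 1; do python3 -m crank '[{"dx":0,"dy":-0.001,"dz":0,"roll":0,"jaw":0.5},{"dx":0,"dy":-0.002,"dz":0,"roll":0,"jaw":0.5},{"dx":0,"dy":-0.0025,"dz":0,"roll":0,"jaw":0.5},{"dx":0,"dy":-0.0025,"dz":0,"roll":0,"jaw":0.5}]'; done; python3 chk.py 9
python3 -m crank '[{"dx":0,"dy":-0.001,"dz":0,"roll":0,"jaw":0.5},{"dx":0,"dy":-0.002,"dz":0,"roll":0,"jaw":0.5},{"dx":0,"dy":-0.002,"dz":0,"roll":0,"jaw":0.5}]'; python3 chk.py 10
```

```text
time_s: 8.3
ee_pos: [0.6064, -0.074, 0.0064]
eef_rot: [[0.08, 0.997, 0.0], [0.997, -0.08, -0.0], [-0.0, 0.0, -1.0]]
force: [0.8, 3.7, 0.5]
gripper_width: 0.0216
[ 0.60641605 -0.07399258  0.00635951] [0.84468007 3.74875639 0.48198999]
((-11.044000384799418, -3.4507169292433275), 0.6160263145963351)
time_s: 8.6
ee_pos: [0.6064, -0.0761, 0.0063]
eef_rot: [[0.08, 0.997, 0.0], [0.997, -0.08, -0.0], [-0.0, 0.0, -1.0]]
force: [0.8, 4.1, 0.3]
gripper_width: 0.0213
[ 0.60641631 -0.07611727  0.00632884] [0.76793777 4.14599345 0.26148816]
((-11.74642335852635, -3.426662187243295), 0.5989470730225245)
```

```bash
python3 -m crank '[{"dx":0,"dy":-0.001,"dz":0,"roll":0,"jaw":0.5},{"dx":0,"dy":-0.0015,"dz":0,"roll":0,"jaw":0.5},{"dx":0,"dy":-0.0015,"dz":0,"roll":0,"jaw":0.5}]'; python3 chk.py 11
python3 -m crank '[{"dx":0,"dy":-0.001,"dz":0,"roll":0,"jaw":0.5},{"dx":0,"dy":-0.0015,"dz":0,"roll":0,"jaw":0.5},{"dx":0,"dy":-0.0015,"dz":0,"roll":0,"jaw":0.5}]'; python3 chk.py 12
```

```text
time_s: 8.9
ee_pos: [0.6064, -0.077, 0.0063]
eef_rot: [[0.08, 0.997, 0.0], [0.997, -0.08, 0.001], [0.001, 0.0, -1.0]]
force: [0.5, 5.3, 1.6]
gripper_width: 0.0213
[ 0.60641216 -0.07703734  0.00633659] [0.46247234 5.30696208 1.56108171]
((-11.870824553330472, -3.4001115432977542), 0.6111196411980523)
time_s: 9.2
ee_pos: [0.6064, -0.0777, 0.0064]
eef_rot: [[0.079, 0.997, 0.0], [0.997, -0.079, 0.001], [0.001, 0.0, -1.0]]
force: [-0.1, 7.5, 0.3]
gripper_width: 0.0215
[ 0.60640946 -0.07773239  0.00635426] [-0.14102525  7.53443696  0.29160168]
((-11.946580206803844, -3.5364909758625487), 0.5980849266052246)
```

View pics/p12.png

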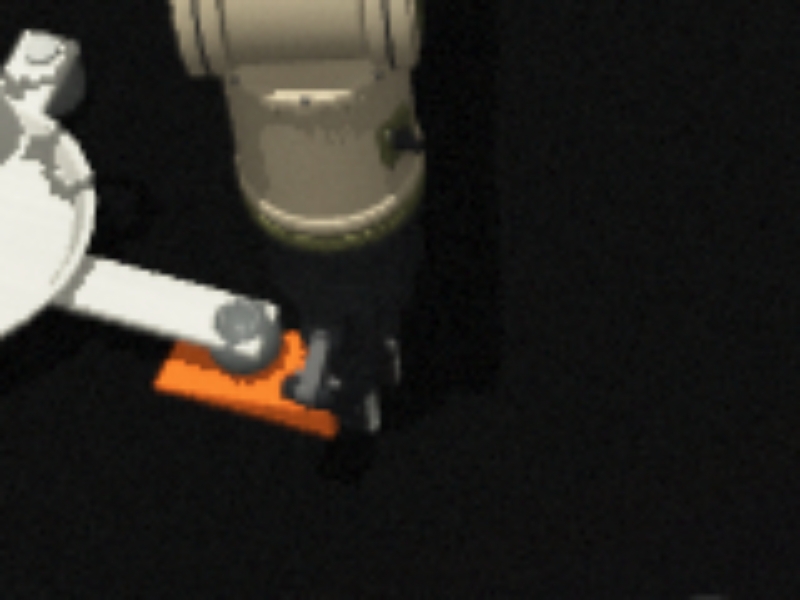

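```bash
python3 -m crank '[{"dx":0,"dy":-0.001,"dz":0,"roll":0,"jaw":0.5},{"dx":0,"dy":-0.002,"dz":0,"roll":0,"jaw":0.5},{"dx":0,"dy":-0.002,"dz":0,"roll":0,"jaw":0.5}]'; python3 chk.py 13
python3 -m crank '[{"dx":0,"dy":-0.001,"dz":0,"roll":0,"jaw":0.5},{"dx":0,"dy":-0.002,"dz":0,"roll":0,"jaw":0.5},{"dx":0,"dy":-0.002,"dz":0,"roll":0,"jaw":0.5}]'; python3 chk.py 14
```

```text
time_s: 9.5
ee_pos: [0.6065, -0.0788, 0.0064]
eef_rot: [[0.079, 0.997, 0.0], [0.997, -0.079, 0.002], [0.002, 0.0, -1.0]]
force: [0.5, 9.8, 0.7]
gripper_width: 0.0213
[ 0.60645439 -0.07880727  0.00638841] [0.45101151 9.82029958 0.70506535]
((-12.07140145574116, -3.535534507065286), 0.5814266513895106)
time_s: 9.8
ee_pos: [0.6064, -0.0797, 0.0064]
eef_rot: [[0.078, 0.997, 0.0], [0.997, -0.078, 0.004], [0.004, -0.0, -1.0]]
force: [-0.4, 12.8, 0.5]
gripper_width: 0.0211
[ 0.60644968 -0.07965057  0.00639036] [-0.3532705  12.77890237  0.49926559]
((-12.170770854249518, -3.613794203296891), 0.5937977529786251)
```

```bash
python3 -m crank '[{"dx":0,"dy":-0.001,"dz":0,"roll":0,"jaw":0.5},{"dx":0,"dy":-0.002,"dz":0,"roll":0,"jaw":0.5},{"dx":0,"dy":-0.002,"dz":0,"roll":0,"jaw":0.5}]'; python3 chk.py 15
python3 -m crank '[{"dx":0.0005,"dy":0.005,"dz":0,"roll":0,"jaw":0.5},{"dx":0.001,"dy":0.012,"dz":0,"roll":0,"jaw":0.5},{"dx":0.002,"dy":0.025,"dz":0,"roll":0,"jaw":0.5},{"dx":0.003,"dy":0.04,"dz":0,"roll":0,"jaw":0.5},{"dx":0.004,"dy":0.06,"dz":0.01,"roll":0,"jaw":0.5},{"dx":0.006,"dy":0.09,"dz":0.04,"roll":0,"jaw":0.5},{"dx":0.01,"dy":0.12,"dz":0.07,"roll":0,"jaw":0.5},{"dx":0.01,"dy":0.14,"dz":0.1,"roll":0,"jaw":0.5},{"dx":0.01,"dy":0.16,"dz":0.14,"roll":0,"jaw":0.5},{"dx":0.01,"dy":0.18,"dz":0.17,"roll":0,"jaw":0.5},{"dx":0.01,"dy":0.18,"dz":0.17,"roll":0,"jaw":0.5}]'
python3 chk.py 16
python3 - <<'E'
from h import *
c=snap('side','side16');cv2.imwrite('pics/s16.png',cv2.cvtColor(cv2.resize(c['image'][120:260,270:430],None,fx=4,fy=4),cv2.COLOR_RGB2BGR))
P=cloud(c);S=load('scene16');Q=cloud(S)
f=np.array([.6,-.142]);m=np.array([.586,-.311]);d=(f-m)/np.linalg.norm(f-m);e=np.array([d[1],-d[0]])
for n,X in(('side',P),('scene',Q),('scene0',cloud(load('scene0')))):
    X=X.reshape(-1,3);a=(X[:,:2]-m)@d;b=(X[:,:2]-m)@e
    for lo,hi in((.11,.15),(-.15,-.11)):
        k=(a>lo)&(a<hi)&(abs(b)<.013)&(X[:,2]>.02)&(X[:,2]<.07);print(n,lo,k.sum(),np.median(X[k,2]).round(4) if k.any() else None)
E
```

```text
time_s: 10.1
ee_pos: [0.6064, -0.0805, 0.0064]
eef_rot: [[0.077, 0.997, 0.0], [0.997, -0.077, 0.005], [0.005, -0.0, -1.0]]
force: [-0.4, 15.2, -0.2]
gripper_width: 0.0213
[ 0.60644031 -0.08048549  0.00637541] [-0.40891729 15.17357308 -0.17957736]
((-12.31706226336717, -3.693663546988347), 0.6070070396418925)
time_s: 11.07
ee_pos: [0.6182, 0.1021, 0.184]
eef_rot: [[0.074, 0.997, 0.01], [0.997, -0.074, 0.003], [0.004, 0.01, -1.0]]
force: [0.9, 1.1, 0.2]
gripper_width: 0.0216
[0.61821998 0.10211001 0.18399785] [0.85224074 1.07065539 0.20764889]
((-12.303470565870803, -3.7001909686669805), 0.5963562233028589)
side 0.11 85 0.0451
side -0.15 48 0.0437
scene 0.11 136 0.0434
scene -0.15 119 0.0424
scene0 0.11 135 0.0351
scene0 -0.15 135 0.0504
```

View pics/p16.png

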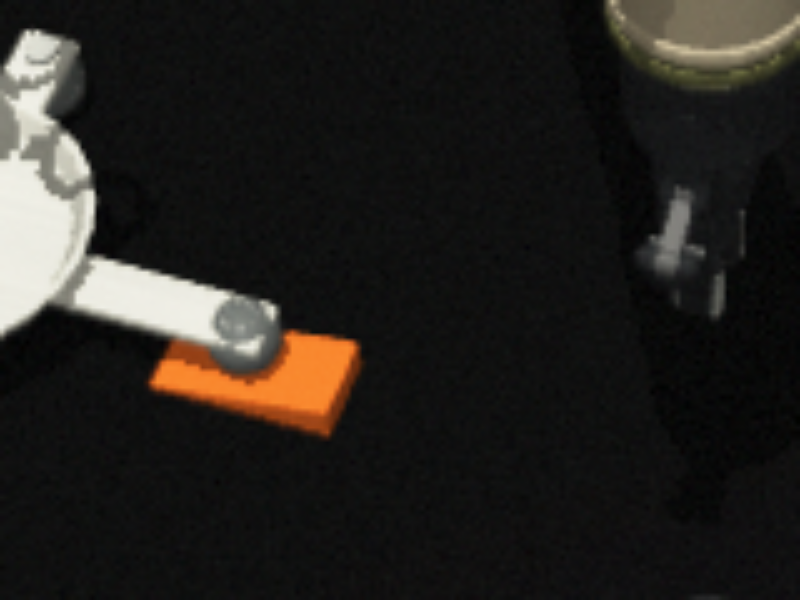

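View pics/s16.png

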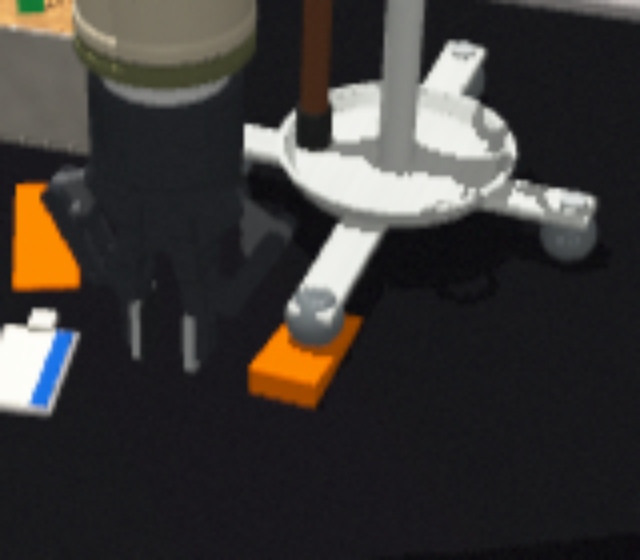

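The leg tops are level to about 1 mm over 260 mm. The stand stayed put after the fingers withdrew, and the foot sits mid-width on the wedge. I'll let it settle, check once more and hand in.

```bash
python3 -m crank '[{"dx":0,"dy":0,"dz":0.02,"roll":0,"jaw":0.5},{"dx":0,"dy":0,"dz":0.02,"roll":0,"jaw":0.5},{"dx":0,"dy":0,"dz":0.02,"roll":0,"jaw":0.5},{"dx":0,"dy":0,"dz":0.02,"roll":0,"jaw":0.5},{"dx":0,"dy":0,"dz":0.02,"roll":0,"jaw":0.5},{"dx":0,"dy":0,"dz":0.02,"roll":0,"jaw":0.5}]'; python3 chk.py 17
python3 - <<'E'
from h import *
a=load('scene16')['image'].astype(int);b=load('scene17')['image'].astype(int);o=load('scene0')['image'].astype(int)
print('wedge/foot diff',abs(a-b)[200:245,225:280].max(),'others',[(abs(b-o)[s].max(-1)>60).sum() for s in(np.s_[190:315,365:505],np.s_[265:315,230:362])])
E
python3 -c "
from station import hand_in
print(hand_in())"
```

```text
time_s: 11.67
ee_pos: [0.6161, 0.0946, 0.1952]
eef_rot: [[0.08, 0.997, -0.001], [0.997, -0.08, -0.0], [-0.0, -0.001, -1.0]]
force: [-0.1, 0.8, 0.4]
gripper_width: 0.0215
[0.61605773 0.09464789 0.19522751] [-0.10467961  0.83809181  0.38791155]
((-12.313380690674542, -3.68182448449879), 0.5976158877213796)
wedge/foot diff 12 others [np.int64(0), np.int64(0)]
the job is handed in; nothing more can be done
None
```

I pushed the orange wedge nearest the base (the one at scene pixel (294,237)) along the ledge, thin end first, under the short foot. Two fingertips did the pushing, flat on its back face. I stopped when the stand no longer moved and the push force had climbed to about 15 N. Then I drew the fingers back, lifted clear and handed in at about 12 s. No verdict was reported.

**Last checks:**
- **Level:** the tops of the short-foot leg and the opposite leg differ by about 1 mm over roughly 260 mm, which is near 0.004–0.005 rad. This is inside the 0.008 rad limit and within the cameras' error of about 2 mm.
- **Stability:** the rings at the top of the stand and the wedge stayed where they were after the fingers left. The foot rests near the middle of the wedge's width.
- **Other things:** the stapler, paperweight, bell, key fob, badge and pen cup show no change from the first scene picture.
- **Still slightly uncertain:** over the last 3 mm of push the ring position still crept a little, by a fraction of a pixel, instead of stopping dead. I took that as the stand being level and flexing slightly. No check failed.

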